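# Close the split pump housing on its dowels and hold it shut

### The arm

A 6-joint arm with a two-finger parallel gripper is mounted at the origin on a cart in front of the work surface, level with it; the furniture and walls round the work are solid. World frame = base frame: x ahead of the robot, y to its left, z up, the work surface at z = 0. Lengths are in m, angles in rad, forces in N, time in s.
With the tool pointing down it reaches from about 0.35 to 0.925 m from the base axis. Payload 6.4 kg.
Tool frame: the origin (TCP) lies between the finger pads; the fingertips stand 22 mm ahead of it and the grasp point (between the pads) lies 3 mm ahead of it (bot.nose_length is the distance from the TCP to the fingertips, in m); z points along the fingers, y is the direction in which the jaws open and shut (so a half turn about z gives the same grasp; the last joint's range is limited). The gripper opens to 94 mm and grips with 3 to 60 N. Pads are 16 mm wide; open, the fingers measure 119 mm over their backs; the gripper's body (75 mm by 177 mm) begins 78 mm behind the grasp point.
Start: joints at [-1.523, 0.245, 1.558, -0, 1.339, -0.174], TCP at [0.143, -0.634, 0.227] pointing down, gripper open.
Joint ranges: [-3.13, 3.13], [-1.02, 2.26], [0.13, 2.54], [-0.95, 4.09], [0.21, 2.88], [-2.74, 2.74]. Speed limits (rad/s): [2.57, 2.57, 3.14, 3.14, 3.14, 3.14].

### API

Orientations are given as a unit quaternion [x, y, z, w].
In Python, from plant import bot gives the robot as it stands. The module is installed in compiled form; this text tells all that it offers.
- The arm moves only by the shell command python3 -m handwheel 'ROWS'. ROWS is JSON, a list of rows, each a list of 7 numbers: the opening, from 0 (shut) to 1 (fully open), then the shift along the world's x, y, z in cm, then the turn, a rotation vector about the world's x, y, z in rad. In form: [[fingers, dx, dy, dz, wx, wy, wz], ...]. A call has 1 to 10 rows; each row is the pose to reach, as a shift and turn from the pose commanded when the call began; what a row does not reach only later rows make up. A row lasts 1/12 s, in which the tool goes at most 41.7 mm and 7.16 degrees, less where a joint would pass 70% of its speed; a pose out of reach is approached as far as the arm can. A call with a gripper value outside its range is refused whole. The fingers move at their own pace and stop on an object; the grip force is fixed at half the most. Time passes only in rows, so rows that repeat a pose let the fingers close. It gives the time, the measured TCP pose, the force and the opening at its end, in the units of the state.
- bot.state(): the state, without advancing time (a new reading comes with each control period).
- bot.get_image(name): name is "scene" or "top" or "wrist"; returns the picture (420x560x3 uint8, red, green, blue); there is no depth.
- bot.camera_model(name): a dict with "vertical_fov" (degrees; the focal length in pixels is half the picture's height over the tangent of half this angle, whatever the lens; pixels are square), "cx", "cy" (the principal point, pixels), "rvec" (rotation vector, rad) and "tvec" (3), from world to camera coordinates, as OpenCV has them. Camera axes: x right, y down, z forward; pixel columns grow to the right and rows downward; lengths in m; the calibration is good to about 2 mm. The wrist camera is an equidistant fisheye: a pixel r from the principal point sees the ray r / f radians off the axis. A picture is of the moment at which its call begins: read the wrist's pose just before it. camera_model takes no time and is no camera call; for the wrist camera it gives the pose at the moment of the call.
- bot.sign_off(): hands the job in, once; it reports no verdict.
Trained networks look in the newest picture that a camera, given by its name, has taken for a name from the list of things; names that differ only in an ending like _2 or _b are one class to them, and where a whole thing is asked for, a point or a joint stands for the part that bears it (a point fixed in the world has none). Each returns a list of dicts, best first, with "p" (0 to 1); they miss things now and then, are a little off and sometimes report something else, mostly with a low value. They report only what shows in the picture. A call takes as long as a camera call.
- bot.regions_of(camera, label): "mask" (420x560 bool, what is visible of it) and "rect" ([left, top, right, bottom] in pixels, round what is visible of it).
- bot.landmark_of(camera, label): "at" ([column, row] in pixels: a listed point, or the origin of a listed thing).
The state is a dict: "clock": time; "qpos": joint angles; "qd": joint speeds; "effort": joint torques, N m; "tcp_pos": TCP position; "tcp_rot": TCP orientation; "contact_force": force on the tool from outside, world axes, zero at the start; "wrist_torque": the same for the moment, N m; "finger_gap": opening from 0.0 (shut) to 1.0 (fully open).
Only numpy, scipy, OpenCV 4.12 (cv2) and the standard library are available. Lean on these libraries where they do the work, as an engineer would, in place of code of your own. Each camera call takes 0.05 s, during which the arm holds its last target.

### The job

First swing the red vent lever of the pump housing to the yellow mark (60 degrees) so that trapped air can get out, and leave it there. Then fit the loose blue upper half over the two dowels of the lower half, large hole on large dowel, press it down against the sprung orange disc until the two halves meet flush all round, and finish while still holding it pressed shut (do not let go: a colleague will put in the screws). Leave the beaker, the label roll and the yellow cap where they stand.

Things in the scene. Friction and masses are not known exactly. Their poses are not given: they have to be found in the camera images.
- lower_half: Lower half of the pump housing, aluminium, bolted down. Origin: centre of its underside on the desk, z up. Block 84 (x) by 120 (y) mm on a 100 by 136 mm foot; split face 40 mm above the origin. Brass spigots 84 mm out at +y and -y. On its -x side the vent lever over a white quadrant reaching 78 mm from the pivot, 18 to 23 mm high: black marks at 0, 30, 90 degrees, broad yellow one at 60.
- dowel_large (a point): Foot centre of the large dowel (14 mm diameter) on the split face, at the lower half's local (0, +44, 40) mm; axes as the lower half's. Both dowels are dark steel and stand 24 mm above the face: cylindrical for 12 mm, then tapering to a bullet nose (35 % of the diameter at the tip).
- dowel_small (a point): Centre of the foot of the small dowel (10 mm diameter), on the split face at local (0, -44, 40) mm.
- sprung_disc (a joint): Travel (m) of the orange sprung disc (42 mm diameter) in the middle of the split face. 0: it stands 6 mm proud and keeps the halves that far apart even under the upper half's weight; 0.006: flush, halves closed. Spring force 7 N at 0, 12 N at 0.006; it opens the housing again when the push ends. The rigid faces stop further closing.
- vent_lever (a joint): Angle (rad) of the red lever about its vertical pivot, growing counter-clockwise seen from above, 0 to 1.571 (end stop). At 0 the arm points along 135 degrees from the lower half's +x (midway between its -x and +y). The yellow mark is at 1.047 (60 degrees): arm along 195 degrees from +x. Light friction (0.06 N m); it stays where it is left.
- vent_pivot (a point): Pivot of the vent lever, at the lower half's local (-80, 0, 30) mm; axes as the lower half's.
- vent_knob (a point): Centre of the top of the upright round grip of the red lever: 16 mm diameter, 36 mm tall, its top 68 mm and its foot 32 mm above the desk, 47 mm from the pivot; it turns with the lever.
- upper_half: Loose blue upper half, 0.25 to 0.46 kg. Origin: centre of its flat underside, z up. Plate 84 (x) by 120 (y) by 18 mm; in the middle a solid grip rib 22 mm thick (x), 56 mm long (y), top 49.5 mm above the origin. Through holes of 16 mm at (0, +44) and 12 mm at (0, -44). Closed, its axes match the lower half's, its underside on the split face.
- hole_large (a point): Centre of the lower mouth of the 16 mm hole, in the upper half's underside at local (0, +44, 0) mm; it goes on the large dowel.
- hole_small (a point): Centre of the lower mouth of the 12 mm hole, in the upper half's underside at local (0, -44, 0) mm; it goes on the small dowel.
- rib_top (a point): Centre of the top of the upper half's grip rib, local (0, 0, 49.5) mm; axes as the upper half's.
- beaker: Clear beaker, 70 mm across, 90 mm tall, standing on the desk; bystander. Origin at the centre of its underside.
- label_roll: Roll of bottle labels, 67 mm across, 45 mm tall, standing on the desk; bystander. Origin at the centre of its underside.
- boom_tip (a point): Obstacle, keep the arm clear: free end (about 28 mm block) of the filling machine's fixed boom, about 0.37 m above the desk. The boom, an 11 mm rod, runs from it 0.34 m to the left (+y), sinking to 0.28 m height; it is carried at y 0.21 by a rod along x (x 0.30 to 0.50, height 0.30) from the machine's grey case (x 0.46 to 0.72, y 0.25 to 0.65, up to 0.18 high).
- jerry_cap: Yellow canister cap, 62 mm across, 22 mm tall, lying on the desk; bystander. Origin at the centre of its underside.

How it is judged:
By the outcome, as a careful person would: the job done as asked, in the order asked, and still so for the second after the job is handed in, while the arm keeps its last pose, push and grip.
It also fails if it takes over 61 s, if anything falls off the work surface, if the arm or the gripper's body presses on something with over 40 N, if the wrist force passes 120 N, or if a joint passes its speed limit or range.

## Working session

There is one attempt and no reset: what is moved stays moved. The work goes in short steps, Python scripts to look and compute and a shell command to move; the robot and the scene stay as the last step left them, time stands still between calls to the robot, and variables do not carry over. Pictures are saved under pics/ and viewed, and the job is handed in when it is done.

```bash
mkdir -p pics; ls
cat > h.py <<'E'
import numpy as np, cv2
from plant import bot
from scipy.spatial.transform import Rotation as R
def save(name,fn):
    im=bot.get_image(name); cv2.imwrite('pics/'+fn,im[:,:,::-1]); return im
def cam(name):
    m=bot.camera_model(name); f=210/np.tan(np.radians(m['vertical_fov'])/2)
    Rm=R.from_rotvec(np.array(m['rvec'],float).ravel()).as_matrix(); t=np.array(m['tvec'],float).ravel()
    return f,m['cx'],m['cy'],Rm,t
def ray(name,px,c=None):
    f,cx,cy,Rm,t=c or cam(name)
    d=np.array([px[0]-cx,px[1]-cy],float)/f
    if name=='wrist':
        th=np.hypot(*d); v=np.array([*(d/th*np.sin(th) if th>0 else d),np.cos(th)])
    else: v=np.array([*d,1.])
    return -Rm.T@t, Rm.T@v/np.linalg.norm(v)
def atz(name,px,z,c=None):
    o,d=ray(name,px,c); return o+d*(z-o[2])/d[2]
def tri(l):
    A=np.zeros((3,3));b=np.zeros(3)
    for o,d in l:
        P=np.eye(3)-np.outer(d,d);A+=P;b+=P@o
    x=np.linalg.solve(A,b); return x,[np.linalg.norm((np.eye(3)-np.outer(d,d))@(x-o)) for o,d in l]
def proj(name,X,c=None):
    f,cx,cy,Rm,t=c or cam(name); p=Rm@np.array(X)+t
    if name=='wrist':
        r=np.hypot(p[0],p[1]);th=np.arctan2(r,p[2]); return np.array([cx+f*th*p[0]/r,cy+f*th*p[1]/r])
    return np.array([cx+f*p[0]/p[2],cy+f*p[1]/p[2]])
E
python3 - <<'E'
from h import *
for n in ['scene','top','wrist']: save(n,n+'0.png')
print(bot.state()); print(bot.nose_length)
for n in ['scene','top','wrist']:
    f,cx,cy,Rm,t=cam(n); print(n,f,cx,cy,-Rm.T@t,Rm.T[:,2])
E
```

```text
pics
{'clock': 0.15, 'qpos': array([-1.52314289e+00,  2.45591576e-01,  1.55873022e+00,  1.45920572e-05,
        1.33868675e+00, -1.74083760e-01]), 'qd': array([ 0.00027971, -0.00252084, -0.00446093,  0.00149405, -0.00101584,
        0.00128323]), 'effort': array([ 8.91872587e-04, -4.16268325e+01, -3.14981318e+01,  6.85957354e-02,
        3.16193886e-02, -8.67938707e-05]), 'tcp_pos': array([ 0.14295022, -0.63365213,  0.22664021]), 'tcp_rot': array([ 9.93860307e-01,  1.10639907e-01,  5.18079259e-05, -7.06080343e-04]), 'contact_force': array([-1.09090076,  0.66378928,  0.36484574]), 'wrist_torque': array([ 0.05036883,  0.03036987, -0.01559502]), 'finger_gap': 0.9989894320114304}
0.022
scene 528.6030052302713 275.75985057718935 209.25826819381788 [ 0.07363442 -1.14069115  0.96258225] [ 0.38595137  0.73912973 -0.55202245]
top 425.86681787697285 285.66063656304414 210.25381379572588 [ 0.37616028 -0.14003708  1.39716784] [ 0.18669457  0.0243514  -0.98211616]
wrist 325.19226210127806 284.11464461564145 210.98707986143134 [ 0.21059752 -0.61907161  0.38221433] [-0.23392207 -0.05142927 -0.97089417]
```

View pics/scene0.png

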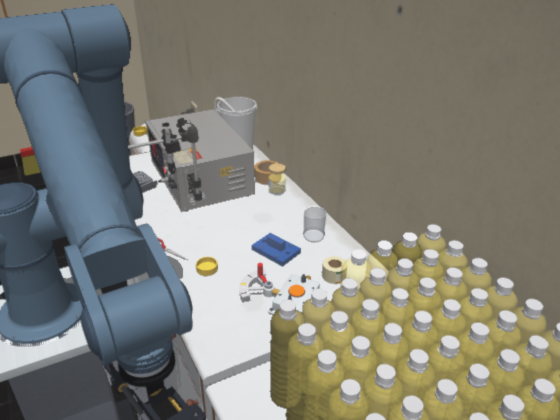

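View pics/top0.png

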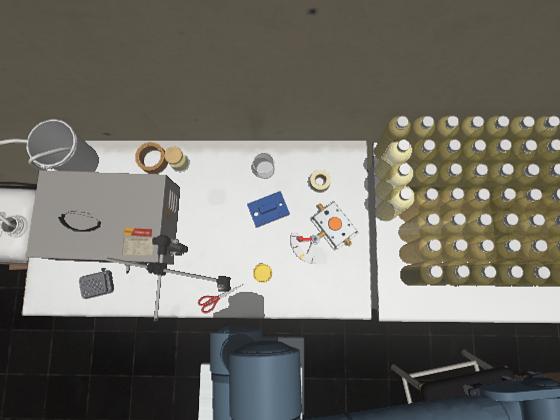

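View pics/wrist0.png

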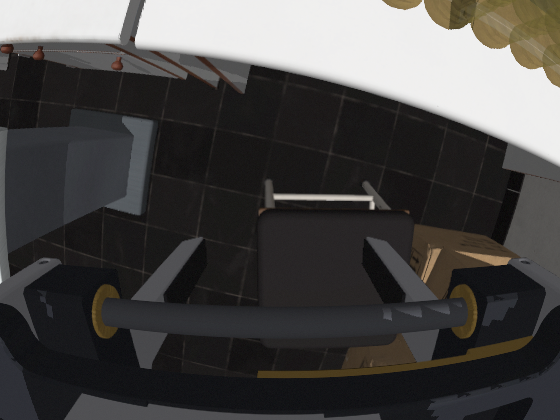

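Run:
```python
from h import *
P={}
for l in ['lower_half','upper_half','dowel_large','dowel_small','vent_knob','vent_pivot','hole_large','hole_small','rib_top','boom_tip','beaker','label_roll','jerry_cap','sprung_disc']:
    for n in ['scene','top']:
        try:
            r=bot.landmark_of(n,l)
            print(l,n,[(np.round(q['at'],1).tolist(),round(q['p'],2)) for q in r[:2]])
            if r:P[l,n]=r[0]['at']
        except Exception as e: print(l,n,e)
    if (l,'scene') in P and (l,'top') in P:
        x,e=tri([ray(n,P[l,n]) for n in ['scene','top']]); print('   ',x.round(4),np.round(e,4))
print(bot.state()['clock'])
```

```text
lower_half scene [([295.8, 301.6], 0.92), ([287.8, 303.3], 0.64)]
lower_half top [([335.5, 226.2], 0.74), ([343.5, 234.0], 0.62)]
    [ 0.5883 -0.2703  0.0076] [0.0005 0.0005]
upper_half scene [([276.7, 252.0], 0.96)]
upper_half top [([265.5, 207.3], 0.74), ([320.0, 183.4], 0.49)]
    [ 0.6547 -0.0365 -0.0167] [0.0001 0.0001]
dowel_large scene [([304.6, 283.9], 0.9)]
dowel_large top [([326.4, 211.8], 0.84), ([313.8, 238.8], 0.75)]
    [ 0.6323 -0.2393  0.0263] [0. 0.]
dowel_small scene [([287.4, 306.0], 0.77), ([277.6, 240.9], 0.18)]
dowel_small top [([342.6, 232.2], 0.6)]
    [ 0.5602 -0.2893  0.0224] [0.006 0.006]
vent_knob scene [([260.9, 262.9], 0.61), ([206.9, 269.0], 0.59)]
vent_knob top [([301.2, 237.8], 0.58), ([317.7, 181.6], 0.47)]
    [ 0.5423 -0.1572  0.0707] [0.0016 0.0016]
vent_pivot scene [([267.2, 284.1], 0.69)]
vent_pivot top [([317.4, 238.4], 0.8)]
    [ 0.5405 -0.2079  0.0383] [0.0029 0.0029]
hole_large scene [([286.1, 256.5], 0.68), ([265.4, 244.0], 0.62)]
hole_large top [([255.1, 214.6], 0.92)]
    [ 0.6669 -0.0091 -0.0633] [0.0312 0.0312]
hole_small scene [([286
[... 409 characters left out ...]
.0, 169.5], 0.91)]
    [ 7.834e-01 -3.400e-02  6.000e-04] [0.0009 0.0009]
label_roll scene [([333.8, 274.0], 0.7)]
label_roll top [([321.4, 180.9], 0.7), ([261.4, 272.3], 0.18)]
    [ 0.7383 -0.2235  0.0085] [0.0029 0.0029]
jerry_cap scene [([206.6, 268.5], 0.62)]
jerry_cap top [([261.3, 272.0], 0.67)]
    [ 0.4363 -0.0274 -0.0048] [0.0007 0.0007]
sprung_disc scene it knows: beaker, boom_tip, dowel_large, dowel_small, hole_large, hole_small, jerry_cap, label_roll, lower_half, rib_top, upper_half, vent_knob, vent_pivot
sprung_disc top it knows: beaker, boom_tip, dowel_large, dowel_small, hole_large, hole_small, jerry_cap, label_roll, lower_half, rib_top, upper_half, vent_knob, vent_pivot
1.45
```

The overview pictures show the blue half around top (267,209), the housing around (335,225) and the red lever on the quadrant at (302,240). The cap is at (262,272), with the beaker and roll nearby. I'll zoom in next to check hole sizes and the boom.

Run:
```python
from h import *
a=cv2.imread('pics/top0.png'); b=cv2.imread('pics/scene0.png')
cv2.imwrite('pics/topz.png',cv2.resize(a[150:300,200:370],None,fx=4.5,fy=4,interpolation=cv2.INTER_CUBIC))
cv2.imwrite('pics/scenez.png',cv2.resize(b[110:310,120:350],None,fx=3.4,fy=3,interpolation=cv2.INTER_CUBIC))
for p in [(171.8,146.3),(190,132)]:
    for z in (.30,.37): print(p,z,atz('scene',p,z))
print(atz('top',(223,284),.37))
for X in [(0.44,0.07,.37)]: print(proj('scene',X),proj('top',X))
```

```text
(171.8, 146.3) 0.3 [0.42506618 0.15538028 0.3       ]
(171.8, 146.3) 0.37 [0.38793837 0.01845389 0.37      ]
(190, 132) 0.3 [0.50096056 0.22007435 0.3       ]
(190, 132) 0.37 [0.45581472 0.0763132  0.37      ]
[0.39157841 0.03323776 0.37      ]
[184.99834745 134.11973739] [208.54169387 263.46076467]
```

View pics/topz.png

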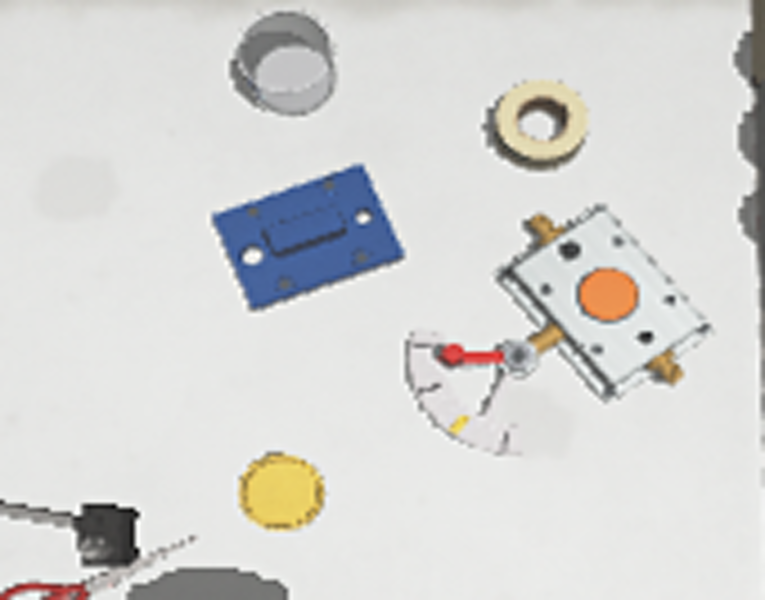

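View pics/scenez.png

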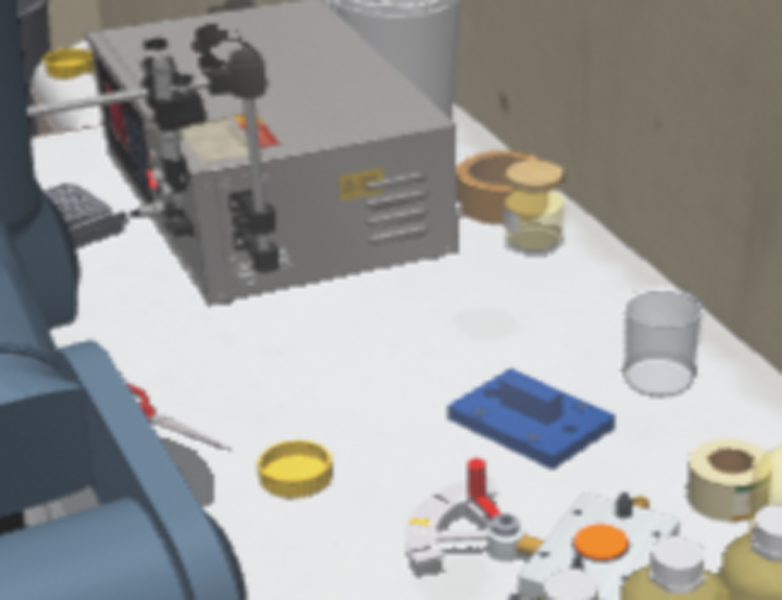

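Run:
```python
from h import *
u=lambda x,y:(200+x/4.5-.4,150+y/4-.4)
for n,p,z in [('disc',(608,294),.046),('dl',(570,250),.064),('ds',(646,337),.064),('piv',(518,357),.035),('knob',(452,354),.068),('yel',(459,425),.023),('cap',(281,490),.02),('bl',(252,256),.018),('bs',(363,217),.018),('rib',(304,228),.0495)]:
    print(n,atz('top',u(*p),z).round(4))
for p in [(409,272),(380,203),(385,160),(437,271)]: print(p,atz('top',p,.25).round(3),atz('top',p,0).round(3))
# bottle height: scene (cap of near-left bottle)
for p in [(287,310)]: print(atz('scene',p,.25),atz('scene',p,.3))
```

```text
disc [ 0.5919 -0.2641  0.046 ]
dl [ 0.6243 -0.2361  0.064 ]
ds [ 0.555  -0.2885  0.064 ]
piv [ 0.5421 -0.2004  0.035 ]
knob [ 0.5402 -0.1531  0.068 ]
yel [ 0.4883 -0.1587  0.023 ]
cap [ 0.4356 -0.032   0.02  ]
bl [ 0.6266 -0.0068  0.018 ]
bs [ 0.6598 -0.0878  0.018 ]
rib [ 0.6441 -0.0467  0.0495]
(409, 272) [ 0.429 -0.44   0.25 ] [ 0.441 -0.506  0.   ]
(380, 203) [ 0.616 -0.37   0.25 ] [ 0.668 -0.42   0.   ]
(385, 160) [ 0.738 -0.387  0.25 ] [ 0.817 -0.441  0.   ]
(437, 271) [ 0.433 -0.514  0.25 ] [ 0.445 -0.596  0.   ]
[ 0.43203333 -0.50367397  0.25      ] [ 0.40688543 -0.54837177  0.3       ]
```

```bash
python3 -m handwheel '[[1,2,4,4,0,0,0.0],[1,3,7,7,0,0,0.1],[1,4,10,10,0,0,0.2],[1,5,13,13,0,0,0.3],[1,7,17,13,0,0,0.4],[1,9,20,13,0,0,0.5],[1,9,20,13,0,0,0.6]]'
```

```text
clock: 2.03
tcp_pos: [0.2347, -0.4314, 0.3598]
tcp_rot: [0.915, 0.403, 0.0, 0.002]
contact_force: [0.4, -0.1, -0.7]
finger_gap: 1.0
```

```bash
python3 -m handwheel '[[1,2,3,-1,0,0,0.1],[1,5,6,-1,0,0,0.2],[1,7.5,9,-2,0,0,0.3],[1,10,12,-2,0,0,0.4],[1,12.5,15,-3,0,0,0.5],[1,15,18,-3,0,0,0.57],[1,17.5,21,-3,0,0,0.57],[1,20,24,-3,0,0,0.57],[1,22,27,-3,0,0,0.57],[1,22,27,-3,0,0,0.57]]'
python3 - <<'E'
from h import *
save('wrist','wrist1.png');save('top','top1.png'); print(bot.state()['qpos'],bot.state()['tcp_rot'])
E
```

```text
clock: 2.87
tcp_pos: [0.4552, -0.1596, 0.3276]
tcp_rot: [0.765, 0.644, 0.001, -0.0]
contact_force: [0.3, -0.2, 0.2]
finger_gap: 1.002
[-5.80921237e-01 -2.30529435e-01  1.85507016e+00 -3.52307267e-04
  1.51702887e+00 -4.04876606e-01] [ 7.66523987e-01  6.42215654e-01 -1.65104244e-04  6.17574804e-05]
```

View pics/wrist1.png

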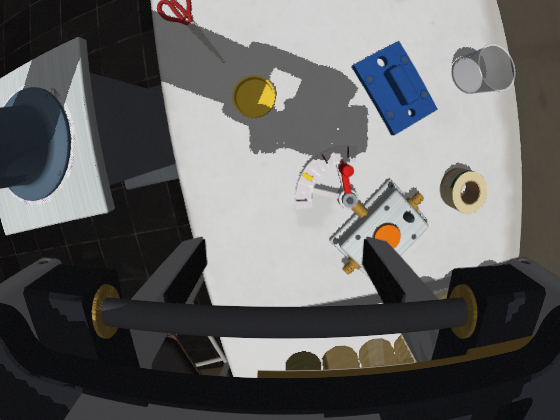

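View pics/top1.png

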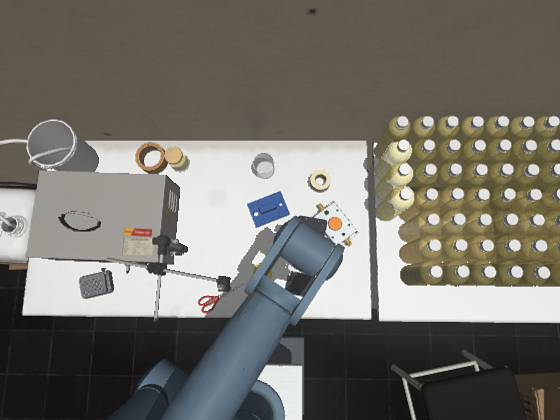

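The wrist view now shows the lever knob (348,170), the pivot (348,200), the dowels (409,216 and about 363,258) and the blue half (395,87), all clearly.

```bash
cat > look.py <<'E'
from h import *
import sys
Z=dict(dowel_large=.04,dowel_small=.04,vent_knob=.068,vent_pivot=.03,hole_large=0,hole_small=0,rib_top=.0495,upper_half=0,lower_half=0)
c=cam('wrist')
bot.get_image('wrist')
for l in (sys.argv[1:] or Z):
    r=bot.landmark_of('wrist',l)
    for q in r[:2]: print(l,np.round(q['at'],1),round(q['p'],2),atz('wrist',q['at'],Z[l],c).round(4))
E
python3 look.py
python3 - <<'E'
import cv2
a=cv2.imread('pics/wrist1.png');cv2.imwrite('pics/w1z.png',cv2.resize(a[30:290,285:485],None,fx=2.3,fy=2.3,interpolation=cv2.INTER_CUBIC))
E
```

```text
dowel_large [408.  210.6] 0.71 [ 0.6263 -0.2344  0.04  ]
dowel_small [369.7 253. ] 0.88 [ 0.5609 -0.2891  0.04  ]
vent_knob [348.2 165.2] 0.67 [ 0.5399 -0.1507  0.068 ]
vent_knob [410.7 108.4] 0.43 [ 0.637  -0.0878  0.068 ]
vent_pivot [349.8 195.7] 0.92 [ 0.5429 -0.1997  0.03  ]
hole_large [382.6  59.5] 0.76 [ 0.6328 -0.0062  0.    ]
hole_large [368.1 255.1] 0.59 [ 0.5665 -0.3097  0.    ]
hole_small [409.4 106.4] 0.68 [ 0.6634 -0.0833  0.    ]
rib_top [404.8  78.1] 0.83 [ 0.6433 -0.0443  0.0495]
upper_half [397.1  79.7] 0.7 [ 0.6503 -0.0399  0.    ]
lower_half [377.  225.7] 0.82 [ 0.586  -0.2624  0.    ]
```

View pics/w1z.png

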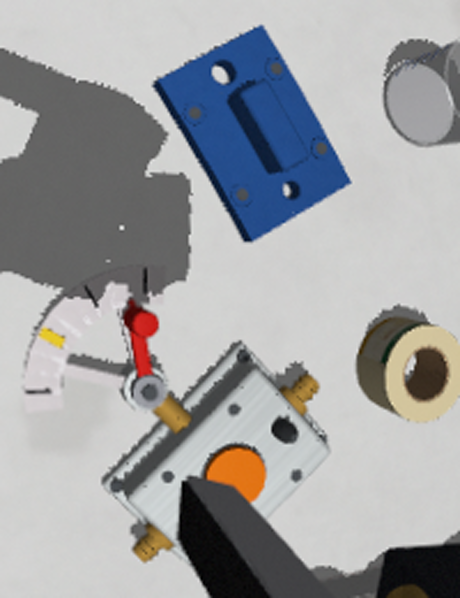

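```bash
python3 -m handwheel '[[0.6,3,0,-3,0,0,0.1],[0.6,6,0.5,-6,0,0,0.21],[0.6,8.5,0.8,-9,0,0,0.21],[0.6,8.5,0.8,-13,0,0,0.21],[0.6,8.5,0.8,-17,0,0,0.21],[0.6,8.5,0.8,-20,0,0,0.21],[0.6,8.5,0.8,-20,0,0,0.21]]'; python3 look.py vent_knob vent_pivot
python3 - <<'E'
from h import *
save('wrist','wrist2.png')
E
```

```text
clock: 4.05
tcp_pos: [0.5335, -0.1539, 0.1201]
tcp_rot: [0.696, 0.718, -0.002, -0.007]
contact_force: [-1.0, -0.1, -0.7]
finger_gap: 0.606
vent_knob [293.5 236. ] 0.89 [ 0.5393 -0.1532  0.068 ]
vent_pivot [295.4 277.3] 0.72 [ 0.5434 -0.2015  0.03  ]
```

View pics/wrist2.png

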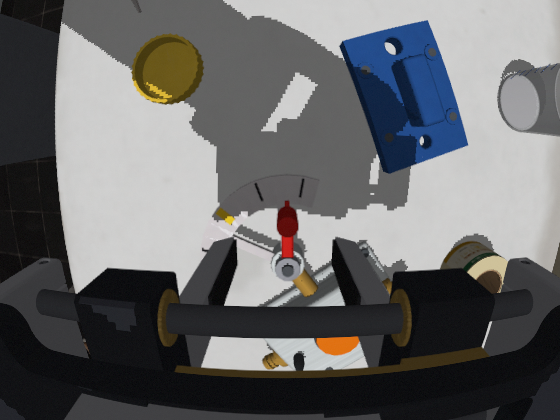

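```bash
python3 -m handwheel '[[0.6,0,0,0,0,0,0],[0.6,0,0,0,0,0,0]]'
```

```text
clock: 4.42
tcp_pos: [0.5394, -0.1569, 0.1301]
tcp_rot: [0.696, 0.718, 0.001, 0.002]
contact_force: [-0.5, 0.3, -0.3]
finger_gap: 0.6
```

```bash
python3 -m handwheel '[[0.6,0,0.4,-2,0,0,0],[0.6,0,0.4,-4,0,0,0],[0.6,0,0.4,-6,0,0,0],[0.6,0,0.4,-6.9,0,0,0],[0.6,0,0.4,-6.9,0,0,0],[0,0,0.4,-6.9,0,0,0],[0,0,0.4,-6.9,0,0,0],[0,0,0.4,-6.9,0,0,0],[0,0,0.4,-6.9,0,0,0],[0,0,0.4,-6.9,0,0,0]]'
```

```text
clock: 5.25
tcp_pos: [0.5385, -0.1523, 0.0593]
tcp_rot: [0.696, 0.718, 0.0, 0.001]
contact_force: [0.3, 0.6, 0.4]
finger_gap: 0.282
```

```bash
python3 look.py vent_pivot
python3 - <<'E'
from h import *
save('wrist','wrist3.png'); print(bot.state())
E
```

```text
vent_pivot [290.2 315.4] 0.88 [ 0.5442 -0.2002  0.03  ]
{'clock': 5.4, 'qpos': array([-4.78101294e-01,  2.52513457e-01,  1.88894136e+00,  7.70532506e-04,
        9.98669755e-01, -5.09321954e-01]), 'qd': array([ 0.00117047,  0.00166199, -0.002836  , -0.00095272,  0.0003905 ,
        0.00106438]), 'effort': array([-7.77298138e-01, -3.56825638e+01, -2.51114273e+01, -2.61238050e-01,
        2.26088022e-01,  1.89031649e-02]), 'tcp_pos': array([ 0.53858884, -0.15208806,  0.05898415]), 'tcp_rot': array([6.96132277e-01, 7.17913093e-01, 5.21463818e-04, 6.09842375e-04]), 'contact_force': array([1.6828225 , 0.9073611 , 1.99377541]), 'wrist_torque': array([ 0.10721543, -0.29926937, -0.02152772]), 'finger_gap': 0.16184509619009585}
```

View pics/wrist3.png

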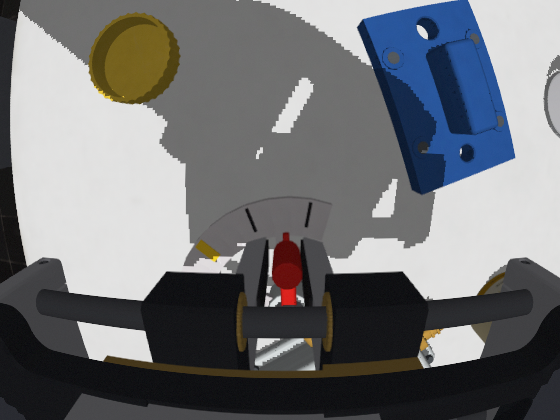

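```bash
python3 -m handwheel '[[0,-0.49,-0.07,0,0,0,0.105],[0,-0.97,-0.2,0,0,0,0.21],[0,-1.43,-0.37,0,0,0,0.314],[0,-1.87,-0.59,0,0,0,0.419],[0,-2.28,-0.85,0,0,0,0.524],[0,-2.67,-1.15,0,0,0,0.628],[0,-3.02,-1.5,0,0,0,0.733],[0,-3.31,-1.85,0,0,0,0.83],[0,-3.31,-1.85,0,0,0,0.83],[0,-3.31,-1.85,0,0,0,0.83]]'; python3 look.py vent_pivot
python3 - <<'E'
from h import *
save('wrist','wrist4.png'); s=bot.state();print(s['contact_force'],s['wrist_torque'],s['tcp_pos'])
E
```

```text
clock: 6.23
tcp_pos: [0.5048, -0.1709, 0.0589]
tcp_rot: [0.349, 0.937, -0.0, -0.0]
contact_force: [-2.6, -0.1, 5.0]
finger_gap: 0.166
vent_pivot [289.2 314.4] 0.88 [ 0.5423 -0.1992  0.03  ]
[-3.94435833 -0.3855183   6.00457028] [-0.14084706  0.46562042 -0.05973825] [ 0.50490753 -0.17075483  0.05885396]
```

View pics/wrist4.png

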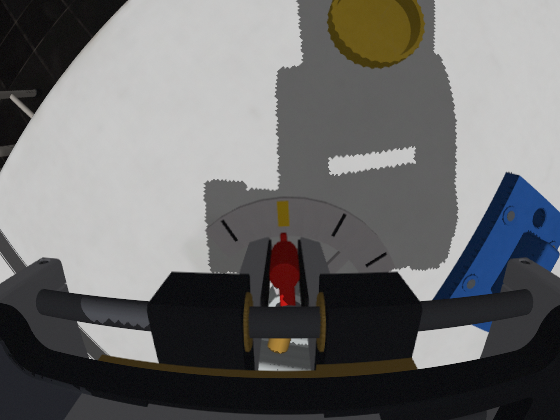

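```bash
python3 -m handwheel '[[0.4,0,0,0,0,0,0],[0.4,0,0,0,0,0,0],[0.4,0,0,0,0,0,0],[0.4,0,0,0,0,0,0],[0.4,0,0,2,0,0,0],[0.4,0,0,5,0,0,0],[0.4,0,0,9,0,0,0],[0.4,0,0,13,0,0,0],[0.4,0,0,17,0,0,0],[0.4,0,0,17,0,0,0]]'; python3 look.py
python3 - <<'E'
from h import *
im=save('wrist','wrist5.png'); cv2.imwrite('pics/w5z.png',cv2.resize(im[100:360,150:420,::-1],None,fx=2.3,fy=2.3,interpolation=cv2.INTER_CUBIC))
E
```

```text
clock: 7.22
tcp_pos: [0.5089, -0.1726, 0.2378]
tcp_rot: [0.347, 0.938, -0.001, 0.008]
contact_force: [1.3, 0.1, 0.3]
finger_gap: 0.4
dowel_large [305.  296.7] 0.84 [ 0.6252 -0.2382  0.04  ]
dowel_large [269.6 273.9] 0.29 [ 0.573  -0.2503  0.04  ]
dowel_small [238.2 280.7] 0.73 [ 0.5553 -0.2858  0.04  ]
vent_knob [280.2 196.6] 0.6 [ 0.5055 -0.1748  0.068 ]
vent_pivot [283.6 229.4] 0.7 [ 0.5438 -0.2031  0.03  ]
hole_large [438.5 173.1] 0.77 [ 0.6266 -0.0057 -0.    ]
hole_small [408.1 231.9] 0.74 [ 0.6634 -0.0862  0.    ]
upper_half [422.2 201.6] 0.71 [ 0.6424 -0.0467  0.    ]
lower_half [270.6 276.4] 0.8 [ 0.5901 -0.2658  0.    ]
lower_half [404.9 231.2] 0.26 [ 0.6595 -0.0892  0.    ]
```

View pics/wrist5.png

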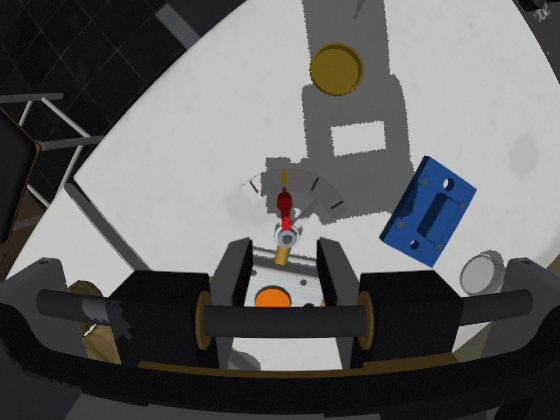

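View pics/w5z.png

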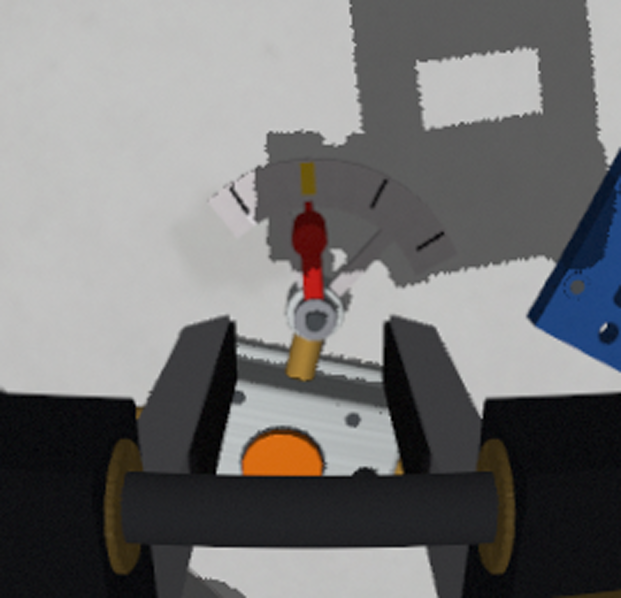

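```bash
python3 -m handwheel '[[0.6,3,2.8,0,0,0,-0.1],[0.6,6,5.6,0,0,0,-0.2],[0.6,9,8.4,-1,0,0,-0.3],[0.6,11.5,10.7,-2,0,0,-0.4],[0.6,13.6,12.7,-4,0,0,-0.44],[0.6,13.6,12.7,-6,0,0,-0.44],[0.6,13.6,12.7,-6,0,0,-0.44],[0.6,13.6,12.7,-6,0,0,-0.44]]'; python3 look.py hole_large hole_small rib_top upper_half
python3 - <<'E'
from h import *
im=save('wrist','wrist6.png');s=bot.state();print(s['tcp_pos'],s['tcp_rot'],s['qpos'])
E
```

```text
clock: 8.43
tcp_pos: [0.6399, -0.0433, 0.1669]
tcp_rot: [0.544, 0.839, -0.001, -0.002]
contact_force: [0.1, 0.4, -0.0]
finger_gap: 0.604
hole_large [292.4 160.8] 0.69 [ 0.6301 -0.0029  0.    ]
hole_small [290.2 246.4] 0.61 [ 0.6652 -0.0854  0.    ]
rib_top [286.  219.1] 0.58 [ 0.6433 -0.0479  0.0495]
rib_top [298.  357.9] 0.2 [ 0.7174 -0.1814  0.0495]
upper_half [284.6 204.9] 0.66 [ 0.6415 -0.047   0.    ]
[ 0.64128924 -0.04434118  0.17004899] [5.44140982e-01 8.38992973e-01 3.77876584e-04 1.11366198e-03] [-2.45104867e-01  2.81148917e-01  1.62311597e+00 -7.82402284e-06
  1.23497573e+00 -6.65167912e-01]
```

View pics/wrist6.png

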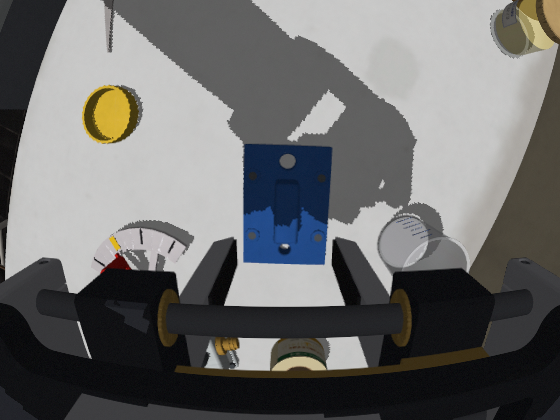

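```bash
python3 -m handwheel '[[0.6,0.4,-0.1,-3.5,0,0,0],[0.6,0.4,-0.1,-7,0,0,0],[0.6,0.4,-0.1,-10,0,0,0],[0.6,0.4,-0.1,-12,0,0,0],[0.6,0.4,-0.1,-12.7,0,0,0],[0.6,0.4,-0.1,-12.7,0,0,0]]';  python3 - <<'E'
from h import *
im=save('wrist','wrist7.png');s=bot.state();print(s['tcp_pos'],s['contact_force'])
E
```

```text
clock: 9.23
tcp_pos: [0.6444, -0.0449, 0.0416]
tcp_rot: [0.544, 0.839, -0.0, -0.001]
contact_force: [-0.0, -1.0, 0.1]
finger_gap: 0.603
[ 0.64525239 -0.04503194  0.04228817] [ 0.0224742  -0.06669069  1.0124178 ]
```

View pics/wrist7.png

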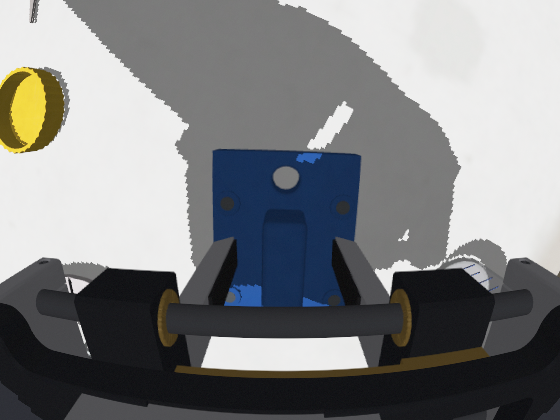

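```bash
python3 -m handwheel '[[0,0,0,-0.1,0,0,0],[0,0,0,-0.1,0,0,0],[0,0,0,-0.1,0,0,0],[0,0,0,-0.1,0,0,0],[0,0,0,-0.1,0,0,0],[0,0,0,-0.1,0,0,0],[0,0,0,-0.1,0,0,0],[0,0,0,-0.1,0,0,0]]';  python3 - <<'E'
from h import *
im=save('wrist','wrist8.png');s=bot.state();print(s['tcp_pos'],s['contact_force'],s['finger_gap'],s['tcp_rot'])
c=cam('wrist');print(atz('wrist',(286,178),.018,c))
E
```

```text
clock: 9.95
tcp_pos: [0.6447, -0.0448, 0.0407]
tcp_rot: [0.544, 0.839, -0.0, -0.0]
contact_force: [-2.4, -1.2, 2.9]
finger_gap: 0.233
[ 0.64472262 -0.04472207  0.04065226] [-2.32641428 -1.17541884  1.79188756] 0.2347766740261431 [ 5.43618119e-01  8.39332602e-01 -3.00858966e-04 -1.84318126e-04]
[ 0.62781308 -0.00462282  0.018     ]
```

View pics/wrist8.png

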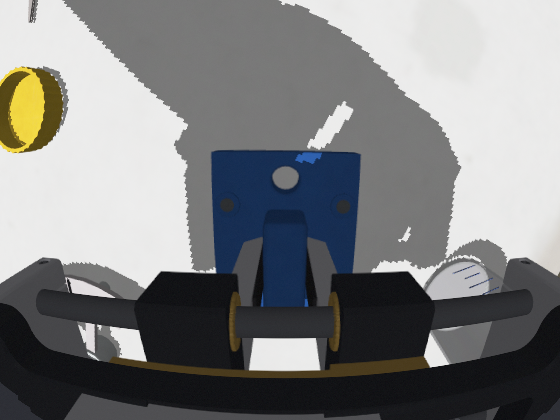

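Gripped: the gap is 22 mm, which matches the rib. I'll lift, then use the top and scene cameras for the housing pose.

```bash
python3 -m handwheel '[[0,0,0,2,0,0,0],[0,0,0,5,0,0,0],[0,0,0,8,0,0,0],[0,0,0,11,0,0,0],[0,0,0,11,0,0,0],[0,0,0,11,0,0,0]]';  python3 - <<'E'
from h import *
s=bot.state();print(s['tcp_pos'],s['contact_force'],s['finger_gap'],s['tcp_rot'],s['wrist_torque'])
a=save('top','top9.png')
cv2.imwrite('pics/top9z.png',cv2.resize(a[180:270,270:380,::-1],None,fx=7,fy=6.6,interpolation=cv2.INTER_CUBIC))
b=save('scene','scene9.png')
cv2.imwrite('pics/scene9z.png',cv2.resize(b[230:320,210:330,::-1],None,fx=6.5,fy=6.5,interpolation=cv2.INTER_CUBIC))
save('wrist','wrist9.png')
E
```

```text
clock: 10.5
tcp_pos: [0.6457, -0.0446, 0.1513]
tcp_rot: [0.544, 0.839, 0.001, 0.001]
contact_force: [-1.2, 0.4, -3.8]
finger_gap: 0.235
[ 0.64569825 -0.04459379  0.15133545] [-1.17864517  0.3962189  -3.82457992] 0.2345833556920548 [5.43768283e-01 8.39234026e-01 6.49274389e-04 1.37217253e-03] [ 0.0196016  -0.07753038  0.03094487]
```

View pics/top9z.png

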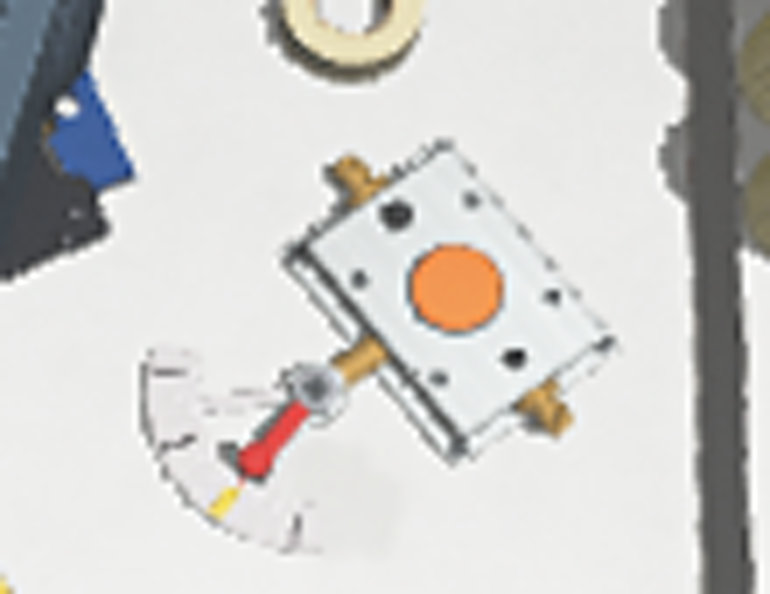

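View pics/scene9z.png

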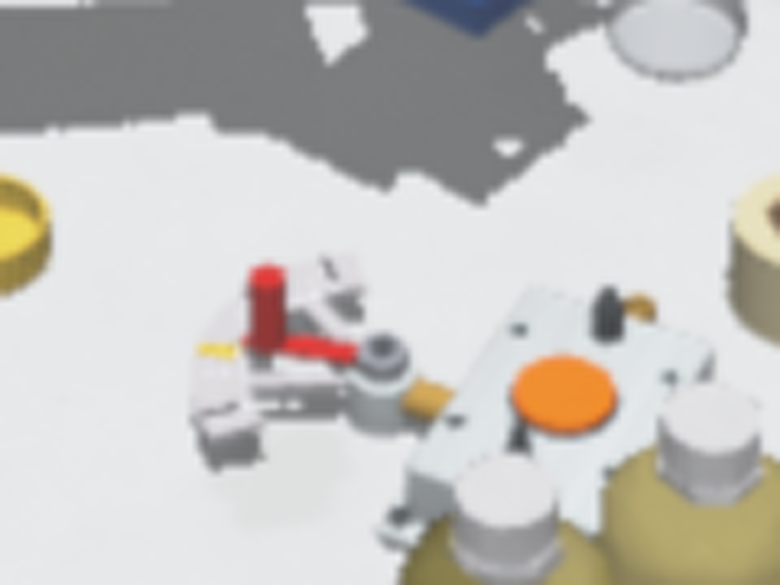

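View pics/wrist9.png

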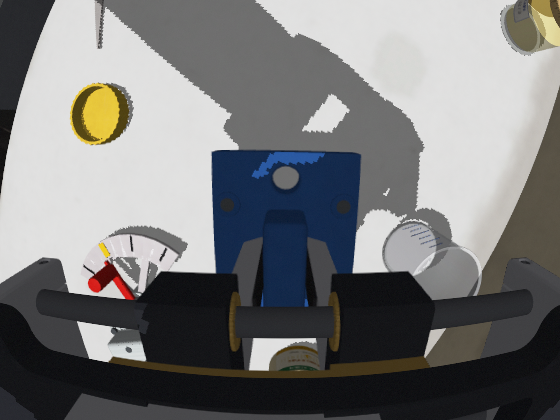

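```bash
cat > fit.py <<'E'
from h import *
from scipy.optimize import least_squares
T=lambda p:(270+(p[0]+.5)/7-.5,180+(p[1]+.5)/6.6-.5)
S=lambda p:(210+(p[0]+.5)/6.5-.5,230+(p[1]+.5)/6.5-.5)
D=[('top',T((455,288)),(0,0,46)),('top',T((397,214)),(0,44,52)),('top',T((513,358)),(0,-44,52)),
('top',T((447,150)),(42,60,40)),('top',T((305,245)),(-42,60,40)),('top',T((607,340)),(42,-60,40)),('top',T((455,435)),(-42,-60,40)),
('scene',S((565,393)),(0,0,46)),('scene',S((608,293)),(0,44,64)),('scene',S((519,428)),(0,-44,64))]
C={n:cam(n) for n in('top','scene')}
def f(v,sel=None):
    r=[]
    for n,p,l in D:
        if sel and n!=sel: continue
        c,s=np.cos(v[2]),np.sin(v[2]);l=np.array(l)/1000
        r.append(proj(n,(v[0]+c*l[0]-s*l[1],v[1]+s*l[0]+c*l[1],l[2]),C[n])-np.array(p))
    return np.array(r).ravel()
for sel in (None,'top','scene'):
    o=least_squares(f,[.59,-.262,-.9],kwargs=dict(sel=sel)); v=o.x; print(sel,v.round(4),np.degrees(v[2]).round(1)); print(o.fun.reshape(-1,2).round(1).tolist())
    R2=np.array([[np.cos(v[2]),-np.sin(v[2])],[np.sin(v[2]),np.cos(v[2])]])
    print('dl',v[:2]+R2@[0,.044],'ds',v[:2]+R2@[0,-.044],'piv',v[:2]+R2@[-.08,0])
print('knob tri',tri([ray('top',T((258,457))),ray('scene',S((267,272)))]))
E
python3 fit.py
```

```text
None [ 0.5911 -0.2648 -0.9346] -53.5
[[0.4, 0.1], [0.5, 0.1], [0.6, 0.3], [0.5, -0.9], [-0.0, -0.3], [0.3, -0.1], [1.1, 0.9], [-0.5, -1.1], [0.0, -1.2], [-0.6, -1.2]]
dl [ 0.6265388  -0.23866358] ds [ 0.55575748 -0.29095129] piv [ 0.54361385 -0.20046078]
top [ 0.5912 -0.2633 -0.9389] -53.8
[[-0.1, 0.1], [0.1, 0.1], [0.1, 0.3], [0.1, -0.9], [-0.5, -0.4], [-0.2, -0.1], [0.5, 0.9]]
dl [ 0.62667072 -0.23728543] ds [ 0.55566083 -0.28926229] piv [ 0.54391408 -0.19871941]
scene [ 0.5898 -0.2691 -0.917 ] -52.5
[[-0.2, 0.0], [0.1, -0.2], [0.0, 0.1]]
dl [ 0.62476459 -0.24234424] ds [ 0.55491016 -0.29586395] piv [ 0.54118309 -0.20560008]
knob tri (array([ 0.50667302, -0.17307038,  0.06728924]), [np.float64(6.518694983696208e-05), np.float64(6.518694983703896e-05)])
```

```bash
python3 -m handwheel '[[0,-0.5,-2,1,0,0,-0.12],[0,-1,-4,1,0,0,-0.24],[0,-1.5,-6,1,0,0,-0.36],[0,-2,-8,1,0,0,-0.48],[0,-2.5,-10,1,0,0,-0.6],[0,-3,-12,1,0,0,-0.72],[0,-3.5,-14,1,0,0,-0.84],[0,-4,-16,1,0,0,-0.96],[0,-4.5,-18,1,0,0,-1.08],[0,-5,-20,1,0,0,-1.2]]' &&  python3 -m handwheel '[[0,-0.4,-1.9,0,0,0,-0.08],[0,-0.4,-1.9,0,0,0,-0.156],[0,-0.4,-1.9,0,0,0,-0.156],[0,-0.4,-1.9,0,0,0,-0.156],[0,-0.4,-1.9,0,0,0,-0.156]]'; python3 look.py dowel_large dowel_small hole_large hole_small
python3 - <<'E'
from h import *
s=bot.state();print(s['tcp_pos'],s['contact_force'],s['finger_gap'],s['tcp_rot'],s['wrist_torque'])
q=s['tcp_rot'];print(2*np.degrees(np.arctan2(q[1],q[0]))-90)
save('wrist','wrist10.png')
for n,(r0,r1,c0,c1) in dict(top=(170,280,250,390),scene=(200,330,190,350)).items():
    a=save(n,n+'10.png'); cv2.imwrite(f'pics/{n}10z.png',cv2.resize(a[r0:r1,c0:c1,::-1],None,fx=5,fy=4.5,interpolation=cv2.INTER_CUBIC))
E
```

```text
clock: 11.48
tcp_pos: [0.5933, -0.2447, 0.1573]
tcp_rot: [0.924, 0.383, -0.001, -0.002]
contact_force: [-0.0, 0.2, -4.2]
finger_gap: 0.232
clock: 11.9
tcp_pos: [0.5904, -0.2626, 0.1588]
tcp_rot: [0.95, 0.314, -0.001, -0.001]
contact_force: [0.2, 0.3, -3.9]
finger_gap: 0.235
dowel_large [283.3 158.8] 0.62 [ 0.6274 -0.2345  0.04  ]
dowel_large [335.5  58.1] 0.35 [ 0.7236 -0.2178  0.04  ]
hole_large [284.1 175.8] 0.62 [ 0.6117 -0.2468  0.    ]
hole_small [139.4 233.7] 0.29 [ 0.4687 -0.1563  0.    ]
[ 0.59100235 -0.26310879  0.16037276] [ 0.08435184  0.32289622 -4.44155766] 0.2329973880536209 [ 9.49713036e-01  3.13121615e-01 -3.15310305e-05 -4.99654006e-05] [-0.02959273 -0.07151146 -0.00315574]
-53.50509075558307
```

View pics/wrist10.png

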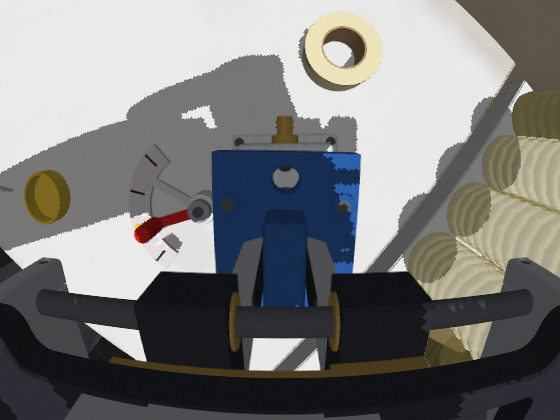

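View pics/scene10z.png

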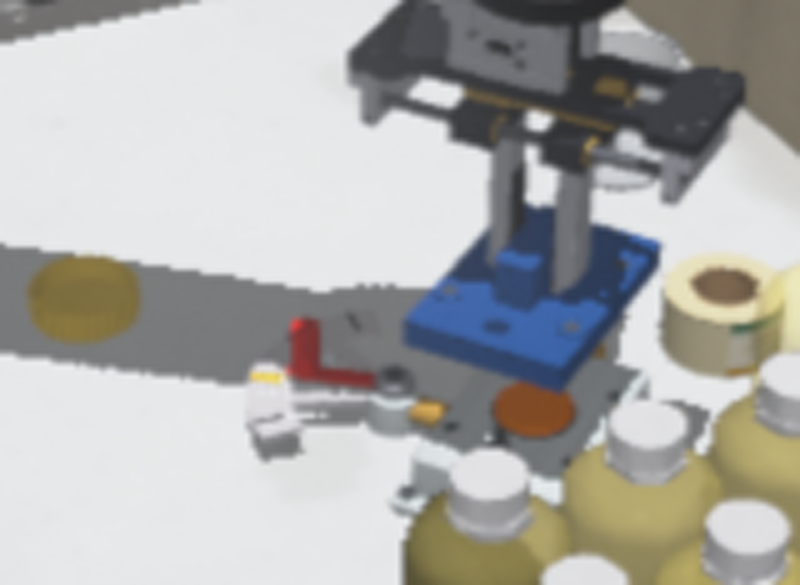

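```bash
python3 -m handwheel '[[0,0,0,-2,0,0,0],[0,0,0,-4,0,0,0],[0,0,0,-5.2,0,0,0],[0,0,0,-5.2,0,0,0],[0,0,0,-5.2,0,0,0]]';  python3 - <<'E'
from h import *
s=bot.state();print(s['tcp_pos'],s['contact_force'],s['finger_gap'])
a=save('wrist','wrist11.png'); cv2.imwrite('pics/wrist11z.png',cv2.resize(a[100:240,200:380,::-1],None,fx=4,fy=4,interpolation=cv2.INTER_CUBIC))
c=cam('wrist')
for n,v in dict(dt=(.6268,-.2375,.064),hole_bot=None).items():
    if v: print(n,proj('wrist',v,c))
a=save('scene','scene11.png'); cv2.imwrite(f'pics/scene11z.png',cv2.resize(a[200:330,190:350,::-1],None,fx=5,fy=4.5,interpolation=cv2.INTER_CUBIC))
E
```

```text
clock: 12.72
tcp_pos: [0.5906, -0.2634, 0.1079]
tcp_rot: [0.95, 0.313, -0.0, -0.001]
contact_force: [-1.2, 0.6, -3.5]
finger_gap: 0.234
[ 0.59059691 -0.26337452  0.1079346 ] [-1.19335919  0.58605982 -3.46587493] 0.23426227076438352
dt [283.2730756  172.30588887]
```

View pics/wrist11z.png

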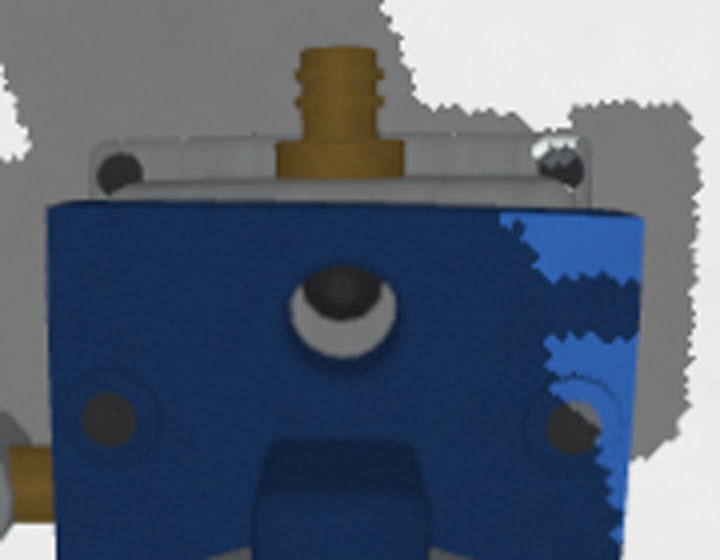

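View pics/scene11z.png

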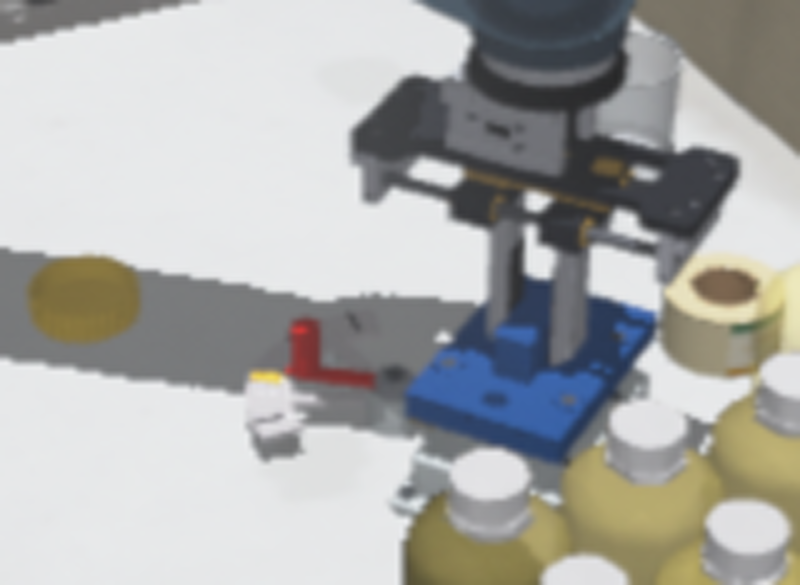

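Run:
```python
from h import *
s=bot.state();c=cam('wrist');t=s['tcp_pos'];u=lambda x,y:(200+(x+.5)/4-.5,100+(y+.5)/4-.5)
h=atz('wrist',u(343,310),t[2]-.0407+.018,c); d=atz('wrist',u(342,290),.064,c)
y=np.array([.805,.594]);x=np.array([.594,-.805])
print(h,d,(d-h)[:2]@x,(d-h)[:2]@y); print((h-t)[:2]@x,(h-t)[:2]@y)
```

```text
[ 0.62796176 -0.23868202  0.08710529] [ 0.62791247 -0.2386853   0.064     ] -2.6635860355408185e-05 -4.1626746303230766e-05
0.0011416159529657251 0.04427493906465818
```

```bash
python3 -m handwheel '[[0,0,0,-0.5,0,0,0],[0,0,0,-1,0,0,0],[0,0,0,-1.4,0,0,0],[0,0,0,-1.7,0,0,0],[0,0,0,-1.7,0,0,0]]'
python3 - <<'E'
from h import *
s=bot.state();print(s['tcp_pos'],s['contact_force'],s['wrist_torque'],s['finger_gap'])
a=save('wrist','wrist12.png'); cv2.imwrite('pics/wrist12z.png',cv2.resize(a[100:240,200:380,::-1],None,fx=4,fy=4,interpolation=cv2.INTER_CUBIC))
E
```

```text
clock: 13.23
tcp_pos: [0.592, -0.2635, 0.0914]
tcp_rot: [0.95, 0.313, 0.001, 0.001]
contact_force: [5.5, 1.0, -4.9]
finger_gap: 0.229
[ 0.59197004 -0.26353694  0.09143891] [ 5.45365215  0.98142807 -4.87979393] [ 0.03635747 -1.16485136  0.1704376 ] 0.2285372076714024
```

View pics/wrist12z.png

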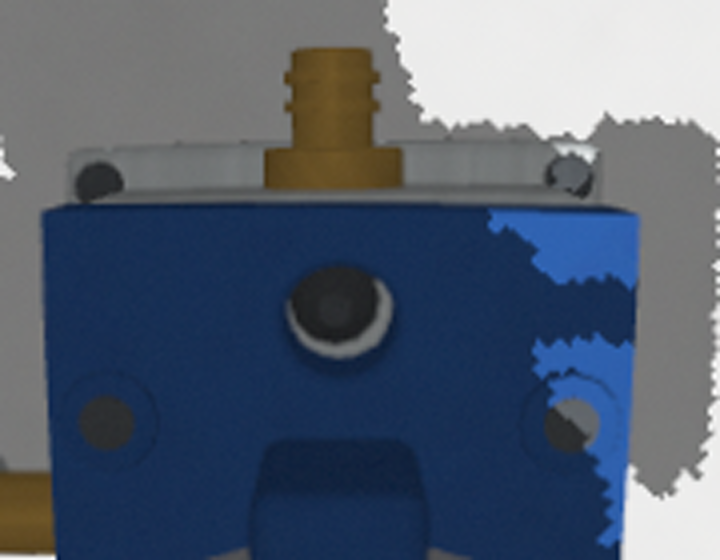

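```bash
python3 -m handwheel '[[0,0,0,0,0,0,0],[0,0,0,0,0,0,0],[0,0,0,0,0,0,0]]'
python3 - <<'E'
from h import *
s=bot.state();print(s['tcp_pos'],s['contact_force'],s['wrist_torque'],s['finger_gap'])
q=s['tcp_rot'];print(2*np.degrees(np.arctan2(q[1],q[0]))-90)
a=save('wrist','wrist13.png'); cv2.imwrite('pics/wrist13z.png',cv2.resize(a[100:240,200:380,::-1],None,fx=4,fy=4,interpolation=cv2.INTER_CUBIC))
E
```

```text
clock: 13.53
tcp_pos: [0.592, -0.2636, 0.0915]
tcp_rot: [0.95, 0.313, 0.001, 0.001]
contact_force: [5.7, 0.9, -5.6]
finger_gap: 0.234
[ 0.59197986 -0.26355046  0.09151733] [ 5.66188636  0.89626041 -5.57378542] [ 0.03194724 -1.22097789  0.22955731] 0.23409873926389269
-53.54997595702117
```

View pics/wrist13z.png

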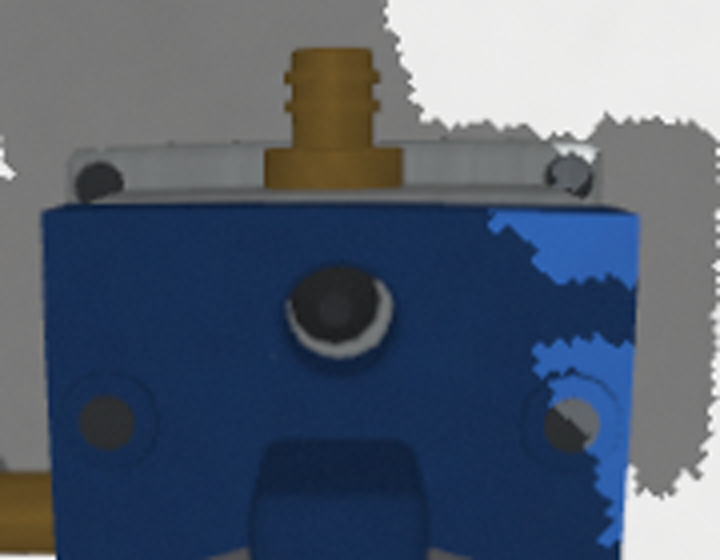

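```bash
python3 -m handwheel '[[0,0.1,0,0,0,0,0.015],[0,0.15,0,0,0,0,0.015],[0,0.15,0,0,0,0,0.015],[0,0.15,0,0,0,0,0.015]]'
python3 - <<'E'
from h import *
s=bot.state();print(s['tcp_pos'],s['contact_force'],s['wrist_torque'],s['finger_gap'])
q=s['tcp_rot'];print(2*np.degrees(np.arctan2(q[1],q[0]))-90)
a=save('wrist','wrist14.png'); cv2.imwrite('pics/wrist14z.png',cv2.resize(a[100:240,200:380,::-1],None,fx=4,fy=4,interpolation=cv2.INTER_CUBIC))
E
```

```text
clock: 13.92
tcp_pos: [0.5921, -0.2635, 0.0913]
tcp_rot: [0.948, 0.32, -0.0, -0.0]
contact_force: [1.6, 1.2, -3.4]
finger_gap: 0.229
[ 0.59211917 -0.26349703  0.09125179] [ 1.64271475  1.16015064 -3.42025646] [ 0.13328328 -0.2258863  -0.00673179] 0.22938969968435802
-52.72060984935368
```

View pics/wrist14z.png

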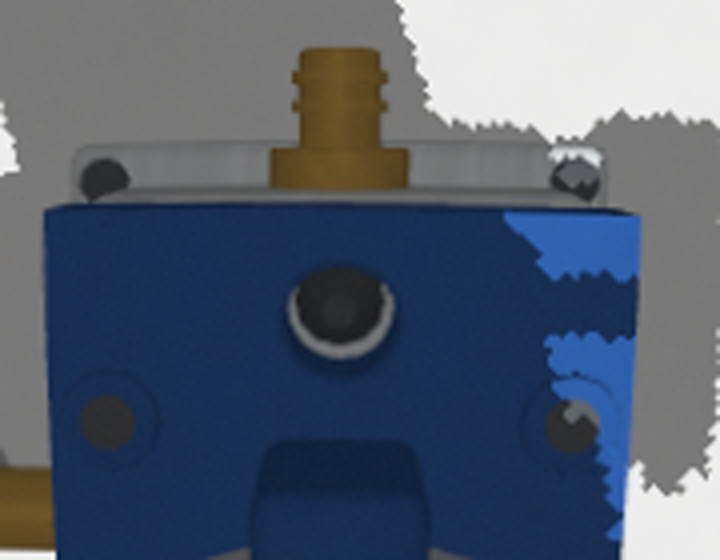

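```bash
python3 -m handwheel '[[0,0.02,0.02,-0.3,0,0,0],[0,0.02,0.02,-0.6,0,0,0],[0,0.02,0.02,-0.8,0,0,0],[0,0.02,0.02,-0.8,0,0,0],[0,0.02,0.02,-0.8,0,0,0]]'
python3 - <<'E'
from h import *
s=bot.state();print(s['tcp_pos'],s['contact_force'],s['wrist_torque'],s['finger_gap'])
E
```

```text
clock: 14.38
tcp_pos: [0.5925, -0.2636, 0.0842]
tcp_rot: [0.948, 0.32, -0.0, -0.0]
contact_force: [-4.2, 1.8, 4.7]
finger_gap: 0.232
[ 0.5924731  -0.26356518  0.08419384] [-4.16402474  1.81888495  4.65786024] [ 0.31133158  0.67250304 -0.07484329] 0.23162023119114913
```

```bash
python3 -m handwheel '[[0,-0.06,0.02,-0.2,0,0,0],[0,-0.06,0.02,-0.4,0,0,0],[0,-0.06,0.02,-0.5,0,0,0],[0,-0.06,0.02,-0.5,0,0,0],[0,-0.06,0.02,-0.5,0,0,0]]'
python3 - <<'E'
from h import *
s=bot.state();print(s['tcp_pos'],s['contact_force'],s['wrist_torque'],s['finger_gap'])
E
```

```text
clock: 14.8
tcp_pos: [0.5925, -0.2635, 0.0806]
tcp_rot: [0.948, 0.32, 0.0, 0.0]
contact_force: [-6.0, 2.2, 10.6]
finger_gap: 0.231
[ 0.59253615 -0.26354417  0.08058302] [-6.03720289  2.23018766 10.5948355 ] [ 0.5178917   0.8975956  -0.09936015] 0.23073349342757143
```

```bash
python3 -m handwheel '[[0,-0.12,0.04,-0.1,0,0,0],[0,-0.12,0.04,-0.2,0,0,0],[0,-0.12,0.04,-0.3,0,0,0],[0,-0.12,0.04,-0.3,0,0,0],[0,-0.12,0.04,-0.3,0,0,0]]'
python3 - <<'E'
from h import *
s=bot.state();print(s['tcp_pos'],s['contact_force'],s['wrist_torque'],s['finger_gap'])
a=save('wrist','wrist15.png'); cv2.imwrite('pics/wrist15z.png',cv2.resize(a[100:240,200:380,::-1],None,fx=4,fy=4,interpolation=cv2.INTER_CUBIC))
a=save('scene','scene15.png'); cv2.imwrite(f'pics/scene15z.png',cv2.resize(a[220:320,220:340,::-1],None,fx=6,fy=6,interpolation=cv2.INTER_CUBIC))
E
```

```text
clock: 15.22
tcp_pos: [0.5926, -0.2636, 0.0806]
tcp_rot: [0.948, 0.32, 0.001, 0.001]
contact_force: [-7.5, 5.8, 21.9]
finger_gap: 0.233
[ 0.59255408 -0.26356879  0.08058729] [-7.46762767  5.82777117 21.9477489 ] [ 1.18401745  1.65140945 -0.10626515] 0.23305767496602645
```

View pics/wrist15z.png

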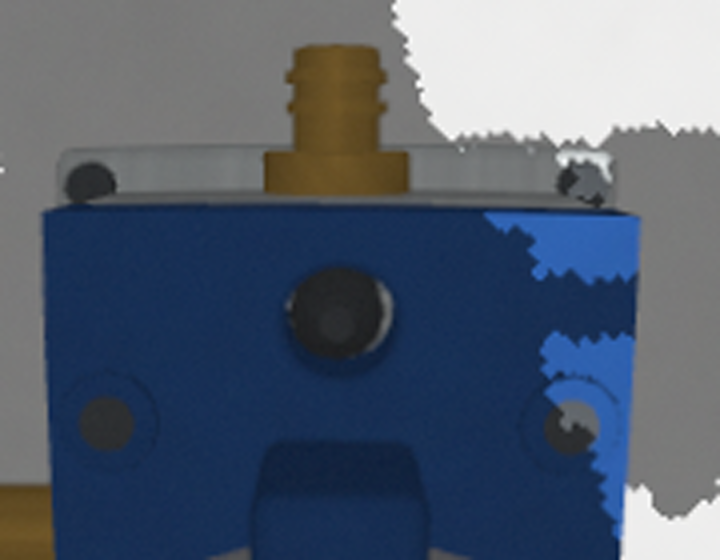

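View pics/scene15z.png

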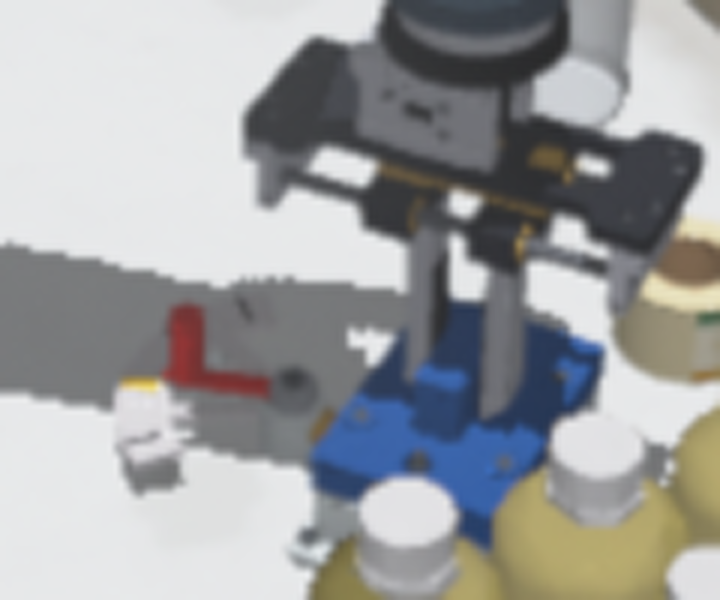

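```bash
python3 -m handwheel '[[0,-0.06,0.08,0,0,0,0],[0,-0.12,0.16,-0.1,0,0,0],[0,-0.12,0.16,-0.1,0,0,0],[0,-0.12,0.16,-0.1,0,0,0],[0,-0.12,0.16,-0.1,0,0,0]]'
python3 - <<'E'
from h import *
for i in range(2):
    s=bot.state();print(s['clock'],s['tcp_pos'],s['contact_force'],s['wrist_torque'],s['finger_gap'],s['tcp_rot'])
    a=save('wrist',f'wrist16{i}.png')
print(R.from_quat(s['tcp_rot']).as_matrix()[:,2])
cv2.imwrite('pics/wrist16z.png',cv2.resize(a[100:240,200:380,::-1],None,fx=4,fy=4,interpolation=cv2.INTER_CUBIC))
a=save('top','top16.png'); cv2.imwrite('pics/top16z.png',cv2.resize(a[170:290,250:370,::-1],None,fx=5,fy=5,interpolation=cv2.INTER_CUBIC))
E
```

```text
clock: 15.73
tcp_pos: [0.5926, -0.2635, 0.0806]
tcp_rot: [0.948, 0.32, 0.002, 0.003]
contact_force: [-4.4, 0.9, 22.4]
finger_gap: 0.232
15.7333 [ 0.59257029 -0.26347925  0.08058157] [-4.42083009  0.8551992  22.36587462] [ 0.67138288  1.22403711 -0.10393131] 0.23180186303618625 [0.94755758 0.31956088 0.00222809 0.00324114]
15.7833 [ 0.59253191 -0.26346352  0.08053709] [-4.70795663  0.71610424 22.15451144] [ 0.69928108  1.2662258  -0.07758429] 0.23187500042388276 [0.94756401 0.31954258 0.00219662 0.00318785]
[ 0.00620018 -0.00463755 -0.99997002]
```

View pics/wrist16z.png

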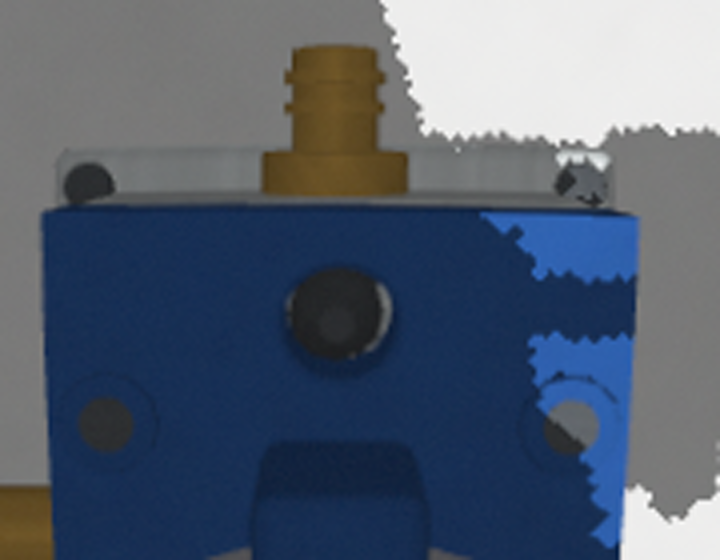

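View pics/top16z.png

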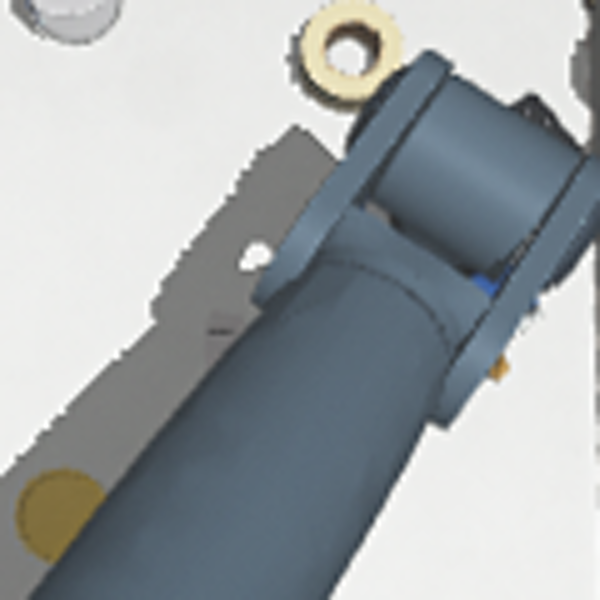

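View pics/wrist161.png

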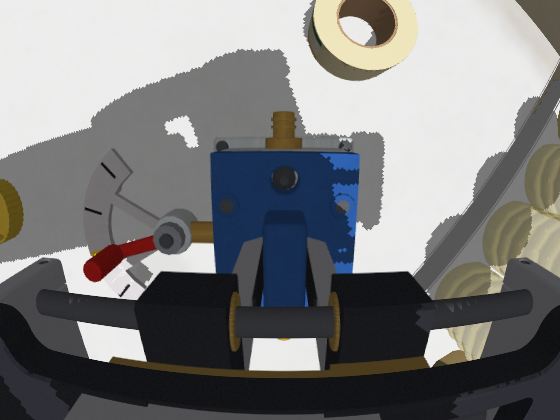

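Force and z agree with flush: an extra 3 mm of command moved nothing and the force rose by 11 N. The tool leans about 0.4° though, so I'll level it to be sure the faces meet all round.

```bash
python3 -m handwheel '[[0,0.05,-0.06,0,0.003,0.004,0],[0,0.05,-0.06,-0.05,0.006,0.008,0],[0,0.05,-0.06,-0.05,0.006,0.008,0],[0,0.05,-0.06,-0.05,0.006,0.008,0]]'
python3 - <<'E'
from h import *
s=bot.state();print(s['clock'],s['tcp_pos'],s['contact_force'],s['wrist_torque'],s['finger_gap'])
print(R.from_quat(s['tcp_rot']).as_matrix()[:,2])
E
```

```text
clock: 16.22
tcp_pos: [0.5926, -0.2635, 0.0804]
tcp_rot: [0.948, 0.32, -0.001, -0.002]
contact_force: [-10.1, 5.0, 26.3]
finger_gap: 0.232
16.2167 [ 0.59263412 -0.26354028  0.0804422 ] [-10.12622162   5.04199509  26.3478958 ] [ 0.8274955   1.36136243 -0.19279197] 0.2320389768761555
[-0.00309201  0.00225027 -0.99999269]
```

```bash
python3 -m handwheel '[[0,-0.05,0.04,0,-0.001,-0.0015,0],[0,-0.05,0.04,0,-0.001,-0.0015,0],[0,-0.05,0.04,0,-0.001,-0.0015,0],[0,-0.05,0.04,0,-0.001,-0.0015,0]]'
python3 - <<'E'
from h import *
for i in range(2):
    s=bot.state();print(s['clock'],s['tcp_pos'],s['contact_force'],s['wrist_torque'],s['finger_gap'])
    print(R.from_quat(s['tcp_rot']).as_matrix()[:,2])
    a=save('scene',f'scene17{i}.png'); w=save('wrist',f'wrist17{i}.png')
cv2.imwrite(f'pics/scene17z.png',cv2.resize(a[250:320,260:330,::-1],None,fx=8,fy=8,interpolation=cv2.INTER_CUBIC))
cv2.imwrite(f'pics/wrist17z.png',cv2.resize(w[100:330,70:370,::-1],None,fx=2.5,fy=2.5,interpolation=cv2.INTER_CUBIC))
E
```

```text
clock: 16.55
tcp_pos: [0.5926, -0.2635, 0.0804]
tcp_rot: [0.948, 0.319, 0.0, -0.0]
contact_force: [-5.8, 3.2, 23.9]
finger_gap: 0.231
16.55 [ 0.59261327 -0.26350859  0.08043915] [-5.8270015   3.23253136 23.92984789] [ 0.60472694  1.22663352 -0.19801367] 0.23108951854365148
[-7.31910768e-05  4.44955851e-04 -9.99999898e-01]
16.65 [ 0.59258517 -0.26350651  0.08041271] [-6.47504273  2.32119297 25.80533269] [ 0.70274878  1.2565022  -0.11843045] 0.2332480235384278
[-1.46706053e-04  4.56298505e-04 -9.99999885e-01]
```

View pics/scene17z.png

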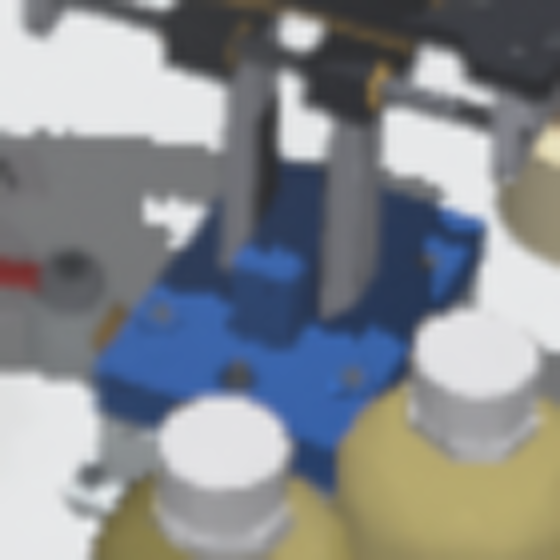

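View pics/wrist17z.png

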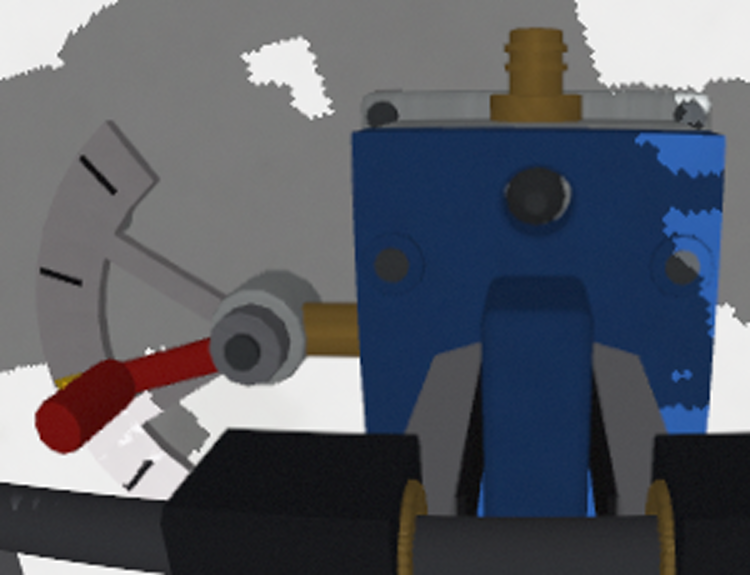

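Run:
```python
from h import *
s=bot.state();print(s['clock'],s['tcp_pos'],s['contact_force'],s['finger_gap'])
print(bot.sign_off())
```

```text
16.75 [ 0.592588   -0.26351598  0.08043832] [-6.74998883  3.17845038 25.13493163] 0.23298461067648935
the job is handed in; nothing more can be done
None
```

The lever is at the yellow mark and the blue upper half is fitted and held shut. I signed off at 16.75 s, still gripping and pressing; no verdict was reported.

- **Vent lever:** I gripped the red knob, swung it round and let go. In the wrist and top pictures the pointer lies on the yellow mark. Positions measured from the images put the angle within about 2° of the mark, and later views show the lever did not move again.
- **Upper half:** I picked it up by the rib, turned it about 77° and set it on the dowels, large hole on large dowel. Slight side contact on the way down was corrected by about 1.5 mm and 0.8°.
- **Pressed shut:** The tool stopped 80.4 mm above the desk; flush should be about 80.7 mm. At the first stop, 3 mm more commanded push moved it no further and only raised the force (10.6 to 21.9 N). It is now held at about 25 N with the tool vertical to within 0.03°.
- **Bystanders:** In the pictures the beaker, label roll and yellow cap look untouched, though I did not measure them again at the end.

**Not fully confirmed:**
- The large dowel sits slightly to one side of its hole, and about 7 N of side force on the gripper remains.
- Part of the joint line was hidden by bottles and the plate. The flush result therefore rests on height, force and tilt, not on seeing the joint all round.

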